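Clear the sorting bench: dishes, vials and marker to their holders

TASK

Clear the bench by sorting what is left out: stand the two dry dishes from the wire drying stand on edge in the white slotted dish rack, one to a slot, keeping them on edge all the way; stand the two vials that are standing in front of you upright in the wells of the grey vial stand, one to a well; and lay the marker lengthwise in the dark metal pen tray. Leave the tally counter where it is.

Things in the scene. Friction and masses are not known exactly. Their poses are not given: they have to be found in the camera images.
- dish_a: one of the two dishes: clear round plastic dish, lid on: one solid disc 59 mm across, 12 mm thick, 25 g. Starts on edge in a slot of the drying stand, its bottom 6 mm and top 65 mm above the table. Origin: centre of its underside face; z: the disc's axis (level while on edge), so the middle of the disc is 6 mm along +z. Both dishes alike
- dish_b: one of the two dishes: clear round plastic dish, lid on: one solid disc 59 mm across, 12 mm thick, 25 g. Starts on edge in a slot of the drying stand, its bottom 6 mm and top 65 mm above the table. Origin: centre of its underside face; z: the disc's axis (level while on edge), so the middle of the disc is 6 mm along +z. Both dishes alike
- vial_a: one of the two vials: glass sample vial with dark screw cap, 12.4 mm thick, 52 mm tall (solid to grip up to 48 mm), standing upright on the table at the start. Origin: centre of its underside; z: up its axis. The other vial is alike. 15 g
- vial_b: one of the two vials: glass sample vial with dark screw cap, 12.4 mm thick, 52 mm tall (solid to grip up to 48 mm), standing upright on the table at the start. Origin: centre of its underside; z: up its axis. The other vial is alike. 15 g
- marker: marker pen lying on the table, pale with a dark cap, 133 mm long, 10 mm wide where gripped, 12 to 14 mm high; origin: centre of its underside as it lies; y: along its length. 20 g
- drying_stand: fixed wire drying stand: grey base 80x120x6 mm, upright steel wire hoops 34 mm high. Origin: centre of its underside; two slots along its x at y = -28 and +28 mm, 18 mm clear between 4 mm wires; low stop wires 22 mm high at x = -34 and +34 mm. The dishes start here at x = 0 of each slot, axes along its y
- dish_rack: fixed white plastic rack: base 88x128x6 mm, two outer plates 4 mm thick and a solid middle 34 mm thick, all 35 mm high. Origin: centre of its underside; two slots along its x at y = -28 and +28 mm, each 22 mm clear, x = -30 to +30 mm; slot floor 6 mm up; stop bars 19 mm high at x = -35 and +35 mm. A dish home: at x = 0, axis along the rack's y, top 65 mm up.
- vial_stand: fixed grey plastic block 62x130x32 mm (x, y, z). Origin: centre of its underside; two round wells 24 mm wide, 26 mm deep in its top at x = 0, y = -30 and +30 mm (well floor 6 mm up). A vial home has its cap's top 58 mm up
- pen_tray: fixed shallow open dark metal tray, 78 mm (x) by 178 mm (y), 12 mm high, walls and floor 4 mm, so 70x170 mm inside; origin: centre of its underside; y: its length
- tally_counter: bystander: small hand tally counter, 46x79x37 mm, loose on the table; origin: centre of its underside. Not to be disturbed

How it is judged:
At the end, for the whole second after the job is handed in: A dish on edge on each slot's floor (12 mm along, 16 mm across, 0.42 rad), a vial down in each well (10 mm, lean under 0.55 rad), the marker flat in the tray (centre 29 mm across, 22 mm along, 0.4 rad to its length), all at rest; tally counter within 20 mm of its start ((((x of dish_a in the frame of dish_rack between -0.012 and 0.012 m and y of dish_a in the frame of dish_rack between -0.044 and -0.012 m and z of dish_a in the frame of dish_rack between 0.028 and 0.045 m and angle between dish_a's own z axis and vertical between 1.15 and 1.99 rad and linear speed of dish_a below 0.03 m/s and angular speed of dish_a below 0.6 rad/s) and (x of dish_b in the frame of dish_rack between -0.012 and 0.012 m and y of dish_b in the frame of dish_rack between 0.012 and 0.044 m and z of dish_b in the frame of dish_rack between 0.028 and 0.045 m and angle between dish_b's own z axis and vertical between 1.15 and 1.99 rad and linear speed of dish_b below 0.03 m/s and angular speed of dish_b below 0.6 rad/s)) or ((x of dish_a in the frame of dish_rack between -0.012 and 0.012 m and y of dish_a in the frame of dish_rack between 0.012 and 0.044 m and z of dish_a in the frame of dish_rack between 0.028 and 0.045 m and angle between dish_a's own z axis and vertical between 1.15 and 1.99 rad and linear speed of dish_a below 0.03 m/s and angular speed of dish_a below 0.6 rad/s) and (x of dish_b in the frame of dish_rack between -0.012 and 0.012 m and y of dish_b in the frame of dish_rack between -0.044 and -0.012 m and z of dish_b in the frame of dish_rack between 0.028 and 0.045 m and angle between dish_b's own z axis and vertical between 1.15 and 1.99 rad and linear speed of dish_b below 0.03 m/s and angular speed of dish_b below 0.6 rad/s))) and (((x of vial_a in the frame of vial_stand between -0.01 and 0.01 m and y of vial_a in the frame of vial_stand between -0.04 and -0.02 m and z of vial_a in the frame of vial_stand between 0.002 and 0.014 m and angle between vial_a's own z axis and vertical below 0.55 rad and linear speed of vial_a below 0.03 m/s and angular speed of vial_a below 0.6 rad/s) and (x of vial_b in the frame of vial_stand between -0.01 and 0.01 m and y of vial_b in the frame of vial_stand between 0.02 and 0.04 m and z of vial_b in the frame of vial_stand between 0.002 and 0.014 m and angle between vial_b's own z axis and vertical below 0.55 rad and linear speed of vial_b below 0.03 m/s and angular speed of vial_b below 0.6 rad/s)) or ((x of vial_a in the frame of vial_stand between -0.01 and 0.01 m and y of vial_a in the frame of vial_stand between 0.02 and 0.04 m and z of vial_a in the frame of vial_stand between 0.002 and 0.014 m and angle between vial_a's own z axis and vertical below 0.55 rad and linear speed of vial_a below 0.03 m/s and angular speed of vial_a below 0.6 rad/s) and (x of vial_b in the frame of vial_stand between -0.01 and 0.01 m and y of vial_b in the frame of vial_stand between -0.04 and -0.02 m and z of vial_b in the frame of vial_stand between 0.002 and 0.014 m and angle between vial_b's own z axis and vertical below 0.55 rad and linear speed of vial_b below 0.03 m/s and angular speed of vial_b below 0.6 rad/s))) and x of marker in the frame of pen_tray between -0.029 and 0.029 m and y of marker in the frame of pen_tray between -0.022 and 0.022 m and z of marker in the frame of pen_tray between 0 and 0.022 m and angle between marker's own y axis and vertical between 1.5 and 1.64 rad and angle between the y axis of marker and the y axis of pen_tray, either way round below 0.4 rad and linear speed of marker below 0.03 m/s and angular speed of marker below 0.6 rad/s and distance of tally_counter from where it was at the start of the episode below 0.02 m); the robot touches nothing.
It fails at once if a dish is tipped more than 0.6 rad from standing on edge (not (angle between dish_a's own z axis and vertical between 0.97 and 2.17 rad) or not (angle between dish_b's own z axis and vertical between 0.97 and 2.17 rad)).
It fails at once if the tally counter is pushed more than 20 mm (distance of tally_counter from where it was at the start of the episode above 0.02 m).
It also fails if it takes over 128 s, if anything falls off the work surface, if the arm or the gripper's body presses on something with over 40 N, if the wrist force passes 120 N, or if a joint passes its speed limit or range.

ROBOT

A 6-joint arm with a two-finger parallel gripper is mounted at the origin on a cart in front of the work surface, level with it; the furniture and walls round the work are solid. World frame = base frame: x ahead of the robot, y to its left, z up, the work surface at z = 0. Lengths are in m, angles in rad, forces in N, time in s.
With the tool pointing down it reaches from about 0.35 to 0.85 m from the base axis. Payload 8.1 kg.
Tool frame: the origin (TCP) lies on the mounting face of the last link; the fingertips stand 186 mm ahead of it and the grasp point (between the pads) lies 167 mm ahead of it (robot.finger_overhang is the distance from the TCP to the fingertips, in m); z points along the fingers, y is the line along which they close (so a half turn about z gives the same grasp; the last joint's range is limited). The gripper opens to 93 mm and grips with 3 to 60 N. Pads are 15 mm wide; open, the fingers measure 128 mm over their backs; the gripper's body (75 mm by 188 mm) begins 65 mm behind the grasp point.
Start: joints at [-1.433, 0.13, 1.488, -0, 1.523, -0.085], TCP at [0.133, -0.585, 0.405] pointing down, gripper open.
Joint ranges: [-2.96, 2.96], [-0.89, 2.26], [0.02, 2.5], [-1.34, 4.48], [0, 2.73], [-2.66, 2.66]. Speed limits (rad/s): [2.39, 2.39, 2.79, 3.14, 3.14, 3.14].

INTERFACE

Orientations are given as a rotation vector (axis times angle).
In Python, from plant import readout, read_camera, get_calibration, job, robot gives the robot as it stands.
- The arm moves only by the shell command python3 -m handwheel 'ROWS' [FORCE]. ROWS is JSON, a list of rows, each a list of 5 numbers: the shift along the world's x, y, z in cm, then the turn about the world's z in rad, then the closure, from 0 (fully open) to 1 (shut). In form: [[tx, ty, tz, spin, gripper], ...]. A call has 1 to 10 rows; each row shifts and turns the commanded pose from where the row before left it; what a row does not reach is not made up. A row lasts 1/8 s, in which the tool goes at most 62.5 mm and 10.7 degrees, less where a joint would pass 70% of its speed; a pose out of reach is approached as far as the arm can. A call is refused whole if a number of a shift passes 6.25 or a number of a turn 0.188, either way. A call with a gripper value outside its range is refused whole. The fingers move at their own pace and stop on an object; FORCE is the grip in N (left out, the last holds). Time passes only in rows, so rows that do not move let the fingers close. It gives the time, the measured TCP pose, the force, the opening and the grip force at its end, in the units of the state.
- readout.read_state(): the state, without advancing time (a new reading comes with each control period).
- read_camera(name): name is "scene" or "side" or "wrist"; returns the picture (420x560x3 uint8, red, green, blue); there is no depth.
- get_calibration(name): a dict with "fovy" (degrees; the focal length in pixels is half the picture's height over the tangent of half this angle, whatever the lens; pixels are square), "cx", "cy" (the principal point, pixels), "pose" (4x4, takes a point from camera to world coordinates). Camera axes: x right, y down, z forward; pixel columns grow to the right and rows downward; lengths in m; the calibration is good to about 2 mm. The wrist camera is an equidistant fisheye: a pixel r from the principal point sees the ray r / f radians off the axis. A picture is of the moment at which its call begins: read the wrist's pose just before it. get_calibration takes no time and is no camera call; for the wrist camera it gives the pose at the moment of the call.
- job.close_job(): hands the job in; it is judged then, once.
The state is a dict: "t": time; "q": joint angles; "dq": joint speeds; "joint_torque": joint torques, N m; "tool_pos": TCP position; "orientation": TCP orientation; "force": force on the tool from outside, world axes, zero at the start; "wrist_torque": the same for the moment, N m; "opening": finger opening in m; "gripper_force": force on a finger pad.
Only numpy, scipy, OpenCV 4.12 (cv2) and the standard library are available. Lean on these libraries where they do the work, as an engineer would, in place of code of your own. Each camera call takes 0.05 s, during which the arm holds its last target. There are 200 camera calls.

## Working session

There is one attempt and no reset: what is moved stays moved. The work goes in short steps, Python scripts to look and compute and a shell command to move; the robot and the scene stay as the last step left them, time stands still between calls to the robot, and variables do not carry over. Pictures are saved under pics/ and viewed, at most 18 in all, crops included, and the job is handed in when it is done.

```bash
mkdir -p pics; ls; python3 - <<'E'
from plant import readout, read_camera, get_calibration, robot
import cv2,numpy as np
np.set_printoptions(precision=4,suppress=True)
for n in ["scene","side","wrist"]:
    c=get_calibration(n);print(n,c)
    cv2.imwrite(f"pics/{n}0.png",cv2.cvtColor(read_camera(n),cv2.COLOR_RGB2BGR))
print(readout.read_state())
E
```

```text
pics
scene {'fovy': 51.18621529833527, 'cx': 280.16163767737265, 'cy': 210.73522520309592, 'pose': array([[-0.6943, -0.5361,  0.4802, -0.0084],
       [-0.7197,  0.5164, -0.4641,  0.576 ],
       [ 0.0009, -0.6678, -0.7444,  0.9118],
       [ 0.    ,  0.    ,  0.    ,  1.    ]])}
side {'fovy': 51.78762486066719, 'cx': 275.93915290560057, 'cy': 213.37542405414064, 'pose': array([[ 0.9898, -0.1019,  0.1   ,  0.3702],
       [-0.1421, -0.6351,  0.7593, -1.0281],
       [-0.0139, -0.7657, -0.643 ,  0.9639],
       [ 0.    ,  0.    ,  0.    ,  1.    ]])}
wrist {'fovy': 65.70646984690485, 'cx': 280.5976544283962, 'cy': 204.9248631141347, 'pose': array([[ 0.2205, -0.9334, -0.283 ,  0.2114],
       [-0.9754, -0.2113, -0.063 , -0.5673],
       [-0.001 ,  0.29  , -0.957 ,  0.383 ],
       [ 0.    ,  0.    ,  0.    ,  1.    ]])}
{'t': 0.15, 'q': array([-1.4334,  0.131 ,  1.489 ,  0.    ,  1.523 , -0.0854]), 'dq': array([ 0.0006, -0.0004, -0.0035,  0.0006, -0.0004,  0.001 ]), 'joint_torque': array([ -0.    , -56.0478, -49.2336,   0.0768,   0.0306,  -0.0001]), 'tool_pos': array([ 0.1326, -0.585 ,  0.4039]), 'orientation': array([-3.1207, -0.3491,  0.    ]), 'force': array([-0.3181,  0.7068, -0.323 ]), 'wrist_torque': array([ 0.016 ,  0.001 , -0.0309]), 'gripper_force': 0.0, 'opening': 0.09293542253423037}
```

View pics/scene0.png

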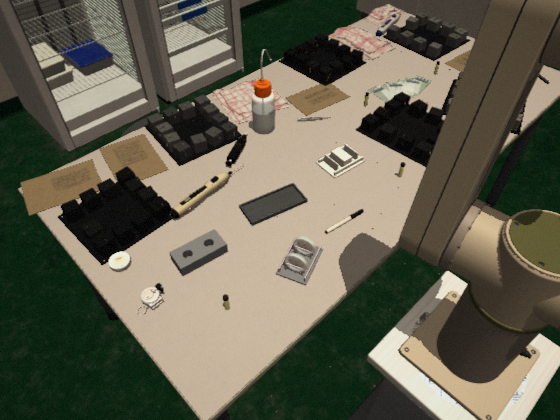

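View pics/side0.png

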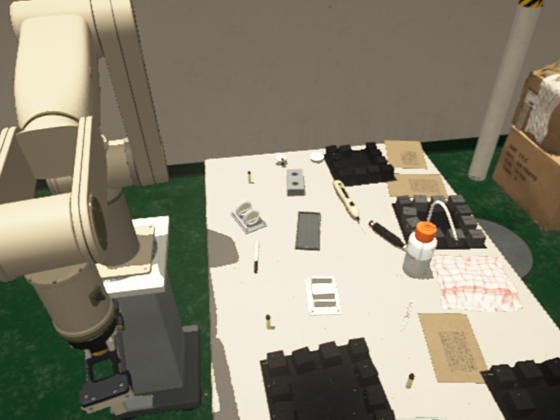

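The scene view shows the rack (340,160), tray (272,203), vial stand (198,252), drying stand with dishes (300,258), marker (345,220), near vials (226,302) and (401,170), and tally counter (150,296). In the side view the same things are at rack (323,295), tray (308,230), vial stand (295,182), dishes (248,217), marker (256,257), and vials (250,177) and (268,322).

```bash
python3 - <<'E'
import cv2,numpy as np
s=cv2.imread("pics/scene0.png"); 
def crop(im,x0,y0,w,h,k,out):
    c=cv2.resize(im[y0:y0+h,x0:x0+w],None,fx=k,fy=k,interpolation=cv2.INTER_CUBIC)
    for i in range(0,w,10):
        if (x0+i)%20==0: cv2.line(c,(i*k,0),(i*k,6),(0,255,0),1);cv2.putText(c,str(x0+i),(i*k,16),0,.35,(0,255,0),1)
    for i in range(0,h,10):
        if (y0+i)%20==0: cv2.line(c,(0,i*k),(6,i*k),(0,255,0),1);cv2.putText(c,str(y0+i),(8,i*k+4),0,.35,(0,255,0),1)
    cv2.imwrite(out,c)
crop(s,160,220,180,100,4,"pics/s1.png")
crop(s,230,140,180,110,4,"pics/s2.png")
crop(cv2.imread("pics/side0.png"),220,150,130,100,6,"pics/d1.png")
crop(cv2.imread("pics/side0.png"),220,235,130,100,6,"pics/d2.png")
E
cat > h.py <<'E'
import numpy as np
from scipy.optimize import least_squares
from plant import readout, read_camera, get_calibration
np.set_printoptions(precision=4,suppress=True)
def ray(c,u,v):
    f=210/np.tan(np.radians(c['fovy'])/2); a=np.array([(u-c['cx'])/f,(v-c['cy'])/f])
    if c.get('fish'):
        r=np.hypot(*a); d=np.r_[a/r*np.sin(r),np.cos(r)]
    else: d=np.r_[a,1]
    d=c['pose'][:3,:3]@d; return c['pose'][:3,3],d/np.linalg.norm(d)
def tri(*obs):
    A=np.zeros((3,3));b=np.zeros(3);R=[]
    for c,u,v in obs:
        p,d=ray(c,u,v);P=np.eye(3)-np.outer(d,d);A+=P;b+=P@p;R.append((p,P))
    x=np.linalg.solve(A,b); return x,max(np.linalg.norm(P@(x-p)) for p,P in R)
def plane(c,u,v,z):
    p,d=ray(c,u,v);return p+d*(z-p[2])/d[2]
E
```

```text
(no output)
```

View pics/s1.png

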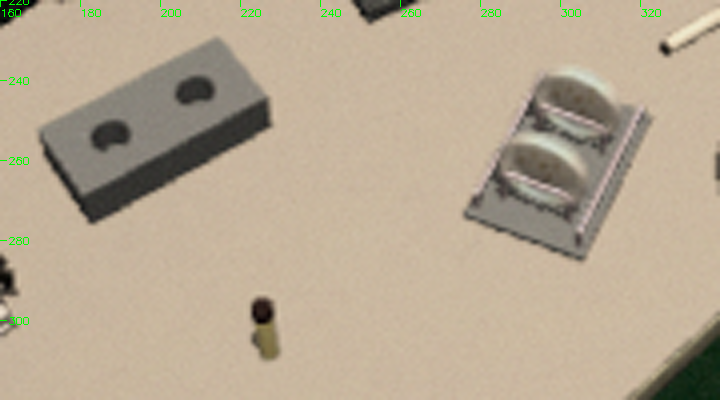

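View pics/s2.png

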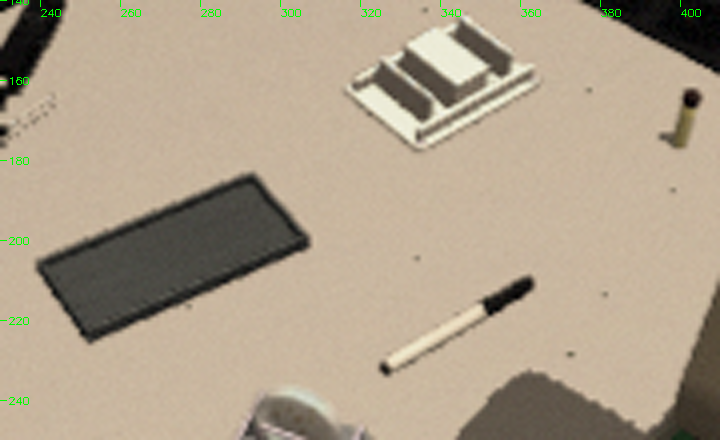

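View pics/d1.png

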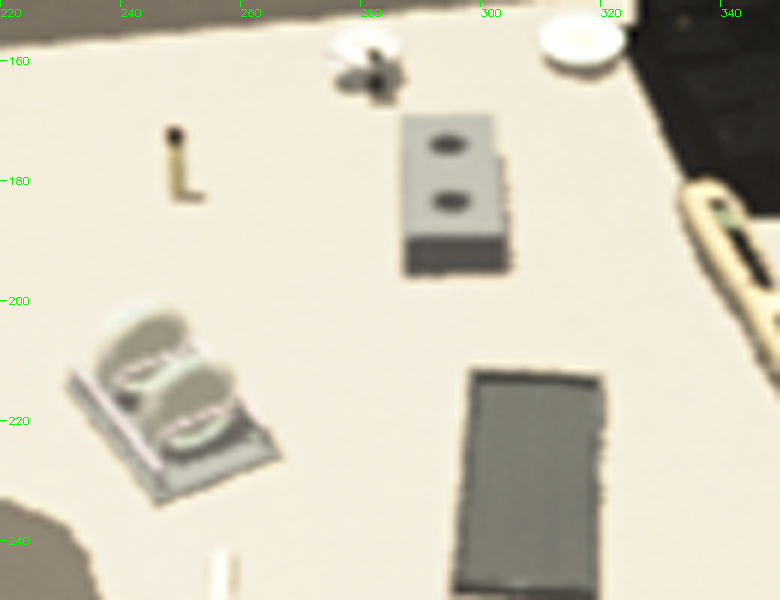

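View pics/d2.png

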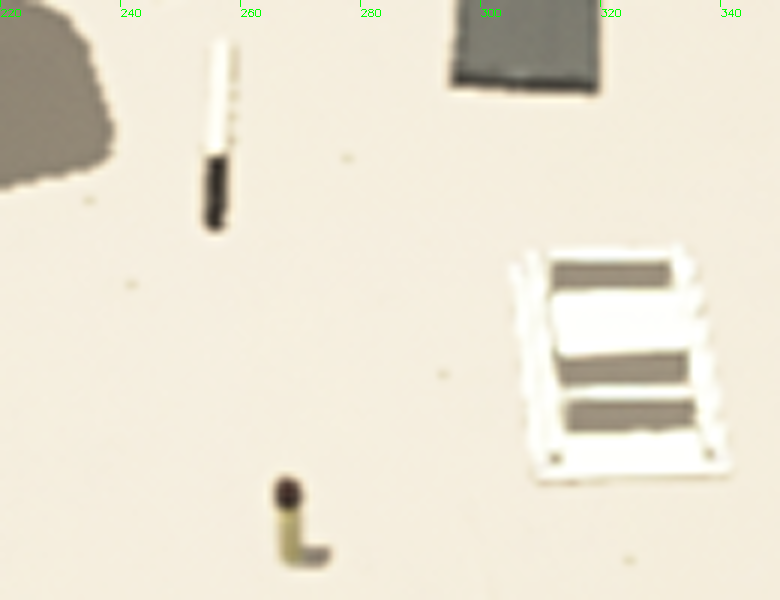

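The crops give all corners. Next I fit position, yaw and top height of each fixture from both views.

```bash
cat >> h.py <<'E'
def proj(c,P):
    q=c['pose'][:3,:3].T@(np.asarray(P)-c['pose'][:3,3]); f=210/np.tan(np.radians(c['fovy'])/2)
    if c.get('fish'):
        r=np.hypot(q[0],q[1]); th=np.arctan2(r,q[2]); return np.array([c['cx']+f*th*q[0]/r,c['cy']+f*th*q[1]/r])
    return np.array([c['cx']+f*q[0]/q[2],c['cy']+f*q[1]/q[2]])
def fit(obs,p0):
    """obs: (cam,u,v,lx,ly); unknown x,y,z,yaw"""
    def res(p):
        out=[]
        for c,u,v,lx,ly in obs:
            s,k=np.sin(p[3]),np.cos(p[3]); out+=list(proj(c,[p[0]+k*lx-s*ly,p[1]+s*lx+k*ly,p[2]])-[u,v])
        return out
    r=least_squares(res,p0,loss='soft_l1'); return r.x,np.array(r.fun).reshape(-1,2)
E
python3 - <<'E'
from h import *
S=get_calibration('scene');D=get_calibration('side')
for n,a,b in [("v1top",(225.5,296),(249.2,171.7)),("v1base",(227,309),(249.7,182.7)),("v2top",(402.75,164),(268,315.8)),("v2base",(399.75,176.2),(268.7,328.8)),
 ("well+",(187.5,253.5),(294.7,174)),("well-",(208.8,242.5),(295.2,183.5)),("mk cap",(362.5,210.5),(255.5,273)),("mk end",(326.5,232.3),(256.7,242))]:
    print(n,*tri((S,*a),(D,*b)))
def f(n,o,p): x,r=fit(o,p);print(n,x);print(np.round(r,1).tolist())
h,l=.031,.065
f("vstand",[(S,170,252.5,h,l),(S,214.5,229.5,h,-l),(S,227,244.3,-h,-l),(S,182,268.8,-h,l),(D,302,169.3,h,l),(D,303.8,189.2,h,-l),(D,287.2,189.2,-h,-l),(D,286.8,169.3,-h,l)],[.5,.1,.03,0])
h,l=.039,.089
f("tray",[(S,240,205.8,h,l),(S,293,184,h,-l),(S,307,200.3,-h,-l),(S,252.5,224.5,-h,l),(D,298.7,211.7,-h,l),(D,320.5,212.7,h,l),(D,295.3,249.2,-h,-l),(D,319.8,250,h,-l)],[.5,.1,.03,0])
h,l=.044,.064
f("rack",[(S,316.5,162,h,l),(S,335,177.5,-h,l),(S,364.75,160.5,-h,-l),(D,310.8,314.7,-h,-l),(D,341.3,314.2,h,-l)],[.5,-.2,.0,0])
h,l=.04,.06
f("stand",[(S,276.25,273.5,-h,l),(S,305.75,284.5,-h,-l) ,(S,322.5,249.3,h,-l),(S,295,238.8,h,l)],[.35,0,.006,0.5])
for u,v in [(276.25,273.5),(305.75,284.5),(322.5,249.3),(295,238.8)]: print(plane(S,u,v,.006))
for u,v in [(231.7,213),(246.7,233.8),(266.8,225.8)]: print('D',plane(D,u,v,.006))
print('tally',plane(S,150,296,.02))
E
```

```text
v1top [0.4482 0.3058 0.0494] 0.0003409623996858747
v1base [ 0.4471  0.3088 -0.0033] 0.000792914519600804
v2top [ 0.4333 -0.3488  0.048 ] 0.0010589946416557595
v2base [ 0.4335 -0.3521 -0.0036] 0.0009731029971028595
well+ [0.6176 0.2911 0.0301] 0.00022430665702024327
well- [0.6088 0.2316 0.0297] 0.0003792885612364045
mk cap [ 0.42   -0.1566  0.0029] 0.0005843075334607373
mk end [ 0.4375 -0.0258  0.0033] 0.0010328574646889179
vstand [ 0.6124  0.2607  0.0285 -0.1373]
[[-0.4, -0.0], [0.3, -0.7], [0.2, -0.3], [-0.8, 0.4], [0.1, -0.2], [0.2, 0.4], [-0.4, 0.6], [-0.9, 0.1]]
tray [ 0.6123  0.003   0.0034 -0.2345]
[[-1.0, 0.2], [-0.1, -0.6], [0.3, -0.3], [-0.4, -0.2], [-0.9, 0.8], [-0.0, 0.9], [-0.5, -0.4], [-0.1, 0.1]]
rack [ 0.5984 -0.2702  0.0015 -0.1028]
[[-1.0, 0.1], [-0.1, 0.1], [0.4, -0.5], [-1.5, 0.6], [0.5, -0.2]]
stand [ 0.5022  0.0008 -0.1753 -1.5122]
[[-0.3, -14.3], [0.4, -2.4], [1.0, 16.0], [-1.5, 5.0]]
[0.4334 0.1621 0.006 ]
[0.3611 0.1327 0.006 ]
[0.4044 0.0253 0.006 ]
[0.4777 0.0519 0.006 ]
D [0.3685 0.1292 0.006 ]
D [0.4102 0.0155 0.006 ]
D [0.48   0.0441 0.006 ]
tally [0.5852 0.423  0.02  ]
```

Heights and sizes agree with the text within about 3 mm. I go over the right-hand vial and check it with the wrist camera.

```bash
python3 -m handwheel '[[3,2.4,0,0,0],[4,3,0,0,0],[4,3,0,0,0],[4,3,0,0,0],[4,3,0,-0.1,0],[4,3,0,-0.1,0],[4,3,0,-0.1,0],[3,3,0,0,0.3],[0,0,0,0,0.5],[0,0,0,0,0.5]]' 15
python3 - <<'E'
from h import *
import cv2
c=get_calibration('wrist');c['fish']=1
cv2.imwrite('pics/w1.png',cv2.cvtColor(read_camera('wrist'),cv2.COLOR_RGB2BGR))
np.save('w1.npy',c,allow_pickle=True)
print(readout.read_state()['tool_pos'],readout.read_state()['orientation'],readout.read_state()['opening'])
for P in [(.4333,-.35,.052),(.4333,-.35,0),(.5984,-.2702,.006),(.42,-.157,.01)]: print(proj(c,P))
E
```

```text
t: 1.4
tool_pos: [0.4324, -0.3513, 0.4044]
orientation: [-3.139, 0.12, 0.001]
force: [-1.2, -0.0, 0.9]
opening: 0.068
gripper_force: 0.0
[ 0.432  -0.3517  0.4045] [ 3.1392 -0.1219 -0.0009] 0.06386968597556139
[278.8841 186.046 ]
[279.0635 175.9241]
[199.4793  45.6481]
[130.591  201.0031]
```

View pics/w1.png

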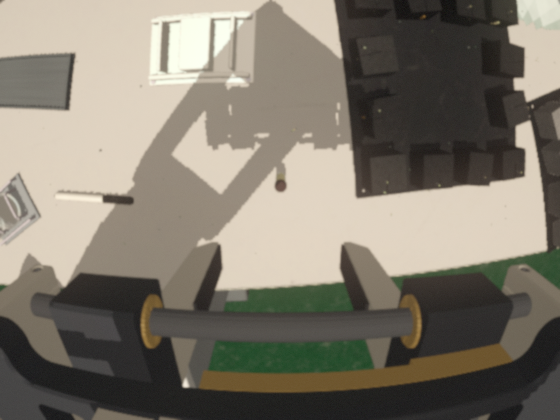

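The wrist view has the vial cap at (280.5,184.5), the rack centre at (200,48) and the marker cap end at (132,200). All are within about 2 px of the predictions, so I grasp vial 2.

```bash
python3 -m handwheel '[[0.2,0,-4,0,0.5],[0,0,-4,0,0.5],[0,0,-4,0,0.5],[0,0,-3,0,0.5],[0,0,-2,0,0.5],[0,0,-1,0,0.5],[0,0,-0.6,0,0.5],[0,0,-0.2,0,0.5],[0,0,0,0,0.5]]' 15
python3 -m handwheel '[[0,0,0,0,1],[0,0,0,0,1],[0,0,0,0,1],[0,0,0,0,1],[0,0,0,0,1]]' 15
```

```text
t: 2.58
tool_pos: [0.4349, -0.3514, 0.2175]
orientation: [3.138, -0.121, 0.001]
force: [0.6, 0.2, 0.4]
opening: 0.0465
gripper_force: 0.0
t: 3.2
tool_pos: [0.4346, -0.3512, 0.2168]
orientation: [-3.139, 0.121, -0.0]
force: [0.3, -0.1, 1.2]
opening: 0.012
gripper_force: 15.0
```

```bash
python3 -m handwheel '[[0,0,3,0,1],[0,0,5,0,1],[0,1,5,0,1],[1,4,2,0,1],[2,5,0,0,1],[2,5,0,0,1],[2,5,0,0,1],[2,5,0,0,1],[2,5,0,0,1],[2,5,0,0,1]]'
python3 -m handwheel '[[2,5,0,0,1],[1.4,5,0,0,1],[1,5,0,0,1],[0,5,0,0,1],[0,3.2,0,0,1],[0,0,0,0,1],[0,0,0,0,1]]'
cat >> h.py <<'E'
def shot(name):
    import cv2
    c=get_calibration('wrist');c['fish']=1;s=readout.read_state()
    im=cv2.cvtColor(read_camera('wrist'),cv2.COLOR_RGB2BGR);cv2.imwrite(f'pics/{name}.png',im)
    print(s['t'],s['tool_pos'],s['orientation'],s['opening']);return c,im
E
python3 - <<'E'
from h import *
c,im=shot('w2');np.save('w2.npy',c,allow_pickle=True)
for P in [(.6083,.231,.032),(.6165,.2904,.032),(.448,.307,.052),(.421,.09,.006)]: print(proj(c,P))
E
```

```text
t: 4.45
tool_pos: [0.565, 0.0006, 0.3668]
orientation: [3.139, -0.121, 0.001]
force: [-0.5, -0.1, 0.1]
opening: 0.0119
gripper_force: 15.0
t: 5.32
tool_pos: [0.6086, 0.2303, 0.3665]
orientation: [3.139, -0.121, -0.0]
force: [-0.1, -0.7, 0.3]
opening: 0.012
gripper_force: 15.0
5.325 [0.6086 0.2303 0.3665] [ 3.1386 -0.1211 -0.0005] 0.01195713435266088
[279.2869 191.5468]
[219.7231 188.2836]
[224.8175 335.3158]
[395.4791 315.0048]
```

View pics/w2.png

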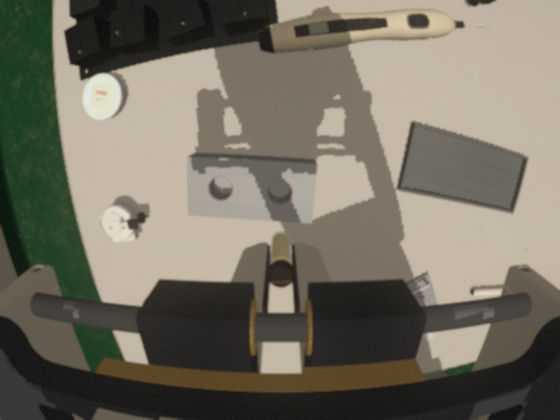

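The wells show at (280,190) and (221,186), within 2 px of prediction. I lower the vial.

```bash
python3 -m handwheel '[[0.15,0,-4,0,1],[0,0,-4,0,1],[0,0,-2,0,1],[0,0,-1.5,0,1],[0,0,-1,0,1],[0,0,-0.8,0,1],[0,0,-0.8,0,1],[0,0,0,0,1],[0,0,0,0,1]]'
```

```text
t: 6.5
tool_pos: [0.6103, 0.231, 0.2262]
orientation: [-3.139, 0.121, -0.001]
force: [-0.1, -1.1, -0.8]
opening: 0.0114
gripper_force: 15.0
```

```bash
python3 -m handwheel '[[0,0,-0.2,0,1],[0,0,0,0,1],[0,0,0,0,0.6],[0,0,0,0,0.6],[0,0,0,0,0.6],[0,0,2,0,0.6],[0,0,4,0,0.6],[0,0,5,0,0.6],[-4,2,3,0,0.5],[-4,2,0,0,0.5]]'
python3 -m handwheel '[[-4,2,0,0,0.5],[-4.1,1.6,0,0,0.5],[0,0,0,0,0.5],[0,0,0,0,0.5]]'
python3 - <<'E'
from h import *
c,im=shot('w3');np.save('w3.npy',c,allow_pickle=True)
for P in [(.610,.230,.058),(.618,.2895,.032),(.448,.307,.052),(.448,.307,0)]: print(proj(c,P))
E
```

```text
t: 7.75
tool_pos: [0.5304, 0.2714, 0.3697]
orientation: [-3.135, 0.123, -0.012]
force: [0.0, -0.3, -0.1]
opening: 0.0458
gripper_force: 0.0
t: 8.25
tool_pos: [0.4495, 0.3069, 0.3652]
orientation: [-3.138, 0.12, -0.003]
force: [-0.3, -0.5, -1.3]
opening: 0.0466
gripper_force: 0.0
8.25 [0.4495 0.3069 0.3652] [-3.1384  0.1204 -0.0033] 0.04655885591468557
[353.3033  19.0919]
[285.0505  20.3033]
[280.4556 199.2166]
[280.4764 186.2789]
```

View pics/w3.png

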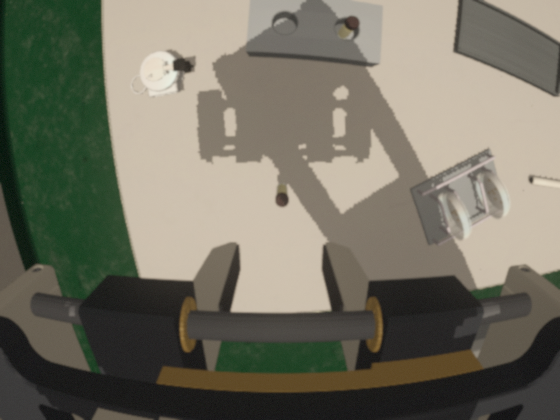

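Vial 2 is in its well, cap at (352,22). Vial 1's cap is at (282,199), about 1 mm from prediction, so I grasp it.

```bash
python3 -m handwheel '[[-0.1,-0.1,-4,0,0.5],[0,0,-4,0,0.5],[0,0,-3,0,0.5],[0,0,-2,0,0.5],[0,0,-1,0,0.5],[0,0,-0.6,0,0.5],[0,0,-0.2,0,0.5],[0,0,0,0,0.5]]' 15
python3 -m handwheel '[[0,0,0,0,1],[0,0,0,0,1],[0,0,0,0,1],[0,0,0,0,1],[0,0,0,0,1]]' 15
```

```text
t: 9.3
tool_pos: [0.4485, 0.306, 0.2164]
orientation: [-3.139, 0.121, -0.002]
force: [0.4, 0.3, 0.7]
opening: 0.0465
gripper_force: 0.0
t: 9.93
tool_pos: [0.4481, 0.3059, 0.2158]
orientation: [-3.139, 0.121, -0.0]
force: [0.2, 0.6, 0.8]
opening: 0.0118
gripper_force: 15.0
```

```bash
python3 -m handwheel '[[0,0,3,0,1],[0,0,5,0,1],[3,-0.4,3,0,1],[4,-0.4,0,0,1],[4,-0.4,0,0,1],[4,-0.4,0,0,1],[2,0,0,0,1],[0,0,0,0,1],[0,0,0,0,1],[0,0,0,0,1]]'
```

```text
t: 11.18
tool_pos: [0.6173, 0.2901, 0.3258]
orientation: [3.139, -0.12, -0.001]
force: [-1.6, -0.9, 0.2]
opening: 0.012
gripper_force: 15.0
```

Bottom of the vial should end near z = 8 mm, so TCP z goes to 0.224.

```bash
python3 -m handwheel '[[0.05,0,-3,0,1],[0,0,-3,0,1],[0,0,-1.5,0,1],[0,0,-1,0,1],[0,0,-1,0,1],[0,0,-0.7,0,1],[0,0,0,0,1],[0,0,0,0,1]]'
python3 -m handwheel '[[0,0,0,0,0.6],[0,0,0,0,0.6],[0,0,0,0,0.6],[0,0,2,0,0.6],[0,0,4,0,0.6],[-3,-3,5,0.1,0.55],[-3,-5,4,0.15,0.55],[-4,-5,0,0.15,0.55],[-4,-4,0,0,0.55],[0,0,0,0,0.55]]'
python3 - <<'E'
from h import *
c,im=shot('w4');np.save('w4.npy',c,allow_pickle=True)
for P in [(.610,.230,.058),(.618,.2895,.058),(.421,.09,.006)]: print(proj(c,P))
E
```

```text
t: 12.18
tool_pos: [0.6188, 0.2899, 0.2243]
orientation: [-3.139, 0.121, -0.001]
force: [-0.1, -0.2, -0.2]
opening: 0.0118
gripper_force: 15.0
t: 13.42
tool_pos: [0.482, 0.1262, 0.3674]
orientation: [3.101, 0.501, -0.0]
force: [0.5, 0.4, -0.5]
opening: 0.0422
gripper_force: 0.0
13.425 [0.482  0.1262 0.3674] [ 3.1009  0.5011 -0.0004] 0.042206517072954954
[214.1151  30.4001]
[158.0187   9.8938]
[293.4486 243.9666]
```

View pics/w4.png

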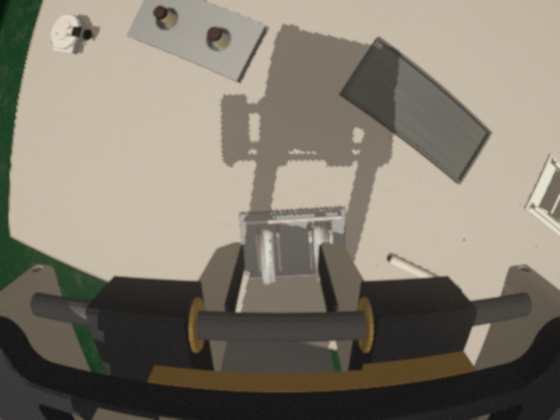

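Both vials are in the wells. I move over the drying stand to measure the dishes.

```bash
python3 -m handwheel '[[-3,-1.5,0,0,0.55],[-3,-2,0,0,0.55],[0,0,0,0,0.55],[0,0,0,0,0.55]]'
python3 - <<'E'
from h import *
import cv2
c,im=shot('w5');np.save('w5.npy',c,allow_pickle=True)
x,y,w,h,k=190,110,180,140,4
C=cv2.resize(im[y:y+h,x:x+w],None,fx=k,fy=k,interpolation=cv2.INTER_CUBIC);cv2.imwrite('pics/w5c.png',C)
E
```

```text
t: 13.98
tool_pos: [0.4255, 0.0938, 0.3681]
orientation: [-3.101, -0.505, -0.004]
force: [-0.2, -0.2, 0.7]
opening: 0.0416
gripper_force: 0.0
13.975 [0.4255 0.0938 0.3681] [-3.1005 -0.5052 -0.0042] 0.04162089106508889
```

View pics/w5c.png

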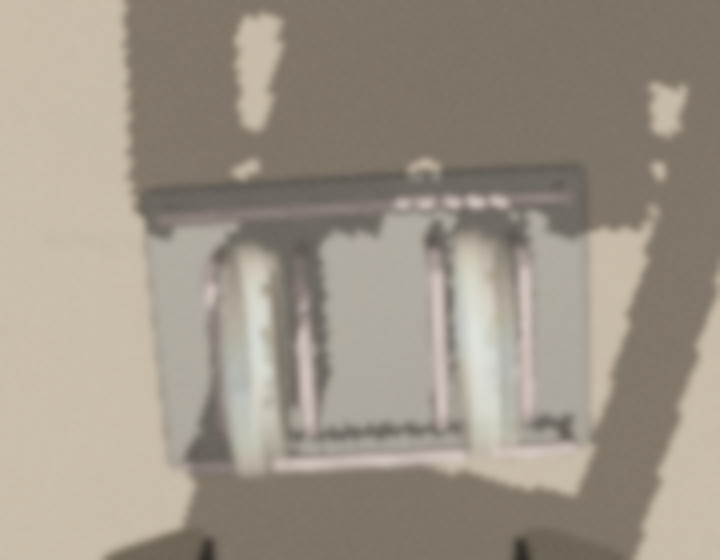

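The crop shows base corners at (143,190), (583,167), (590,447), (172,467) and both dishes upright. I fit the stand pose from all three cameras.

```bash
python3 - <<'E'
from h import *
S=get_calibration('scene');D=get_calibration('side');c=np.load('w5.npy',allow_pickle=True).item()
h,l=.04,.06
W=[(c,190+a/4,110+b/4,p,q) for a,b,p,q in [(143,190,h,l),(583,167,h,-l),(590,447,-h,-l),(172,467,-h,l)]]
F=[(S,276.25,273.5,h,l),(S,305.75,284.5,-h,l) ,(S,322.5,249.3,-h,-l),(S,295,238.8,h,-l),(D,231.7,213,-h,l),(D,246.7,233.8,-h,-l),(D,266.8,225.8,h,-l)]
for o in (W,F,W+F):
    x,r=fit(o,[.42,.09,.006,.38]);print(x,np.round(r,1).tolist())
    for q in(-.028,.028): print('slot',x[0]-np.sin(x[3])*q,x[1]+np.cos(x[3])*q)
# predicted rim top of each dish, disc edge outline check
for q in(-.028,.028): 
    for f in(-.006,.006):
        P=[x[0]-np.sin(x[3])*(q+f),x[1]+np.cos(x[3])*(q+f),.065];print('top',(proj(c,P)-[190,110])*4)
w1=np.load('w1.npy',allow_pickle=True).item()
h,l=.044,.064
x,r=fit([(w1,151,14,h,l),(w1,255,12,h,-l),(w1,252,86,-h,-l),(w1,149,86,-h,l)],[.6,-.27,.006,-.1]);print('rack w',x,np.round(r,1).tolist())
E
```

```text
[ 0.4202  0.0888 -0.0001  0.3783] [[0.1, 0.3], [0.5, -0.1], [-0.4, -0.4], [-0.3, 0.1]]
slot 0.4305619508257634 0.06275869882563526
slot 0.40987754130153736 0.1147986373597468
[0.4223 0.0905 0.0012 0.3787] [[-0.8, -0.1], [-0.3, 0.3], [0.4, -0.7], [-0.5, -0.2], [-1.5, 0.8], [-0.9, 0.2], [0.3, -0.1]]
slot 0.4326386076941172 0.06447584129887957
slot 0.4119340736487721 0.11650777639613635
[0.4209 0.0892 0.0018 0.3784] [[-0.4, -0.2], [0.7, -0.6], [-0.2, -0.5], [-0.7, 0.1], [-0.0, -0.2], [0.5, 0.2], [1.2, -0.8], [0.2, -0.3], [-1.9, 1.0], [-1.3, 0.4], [-0.0, 0.1]]
slot 0.4312601260701148 0.0631961033911996
slot 0.410572357228323 0.11523470656565646
top [522.3604 379.4006]
top [470.0317 382.2304]
top [277.0197 392.5901]
top [224.8268 395.3705]
rack w [ 0.5957 -0.2698  0.0063 -0.1298] [[0.3, 2.3], [1.1, 0.2], [-0.1, -1.1], [-1.9, -0.2]]
```

```bash
python3 -m handwheel '[[-1.5,2.1,0,0.055,0.55],[0,0,-3,0,0.55],[0,0,-4,0,0.55],[0,0,-3,0,0.55],[0,0,-2,0,0.55],[0,0,-1.2,0,0.55],[0,0,-0.8,0,0.55],[0,0,0,0,0.55],[0,0,0,0,0.55]]' 15
```

```text
t: 15.15
tool_pos: [0.4099, 0.1143, 0.2275]
orientation: [3.086, 0.59, 0.002]
force: [1.0, 0.0, -0.2]
opening: 0.0416
gripper_force: 0.0
```

```bash
python3 -m handwheel '[[0.05,0.1,-0.1,0,0.55],[0,0,0,0,0.8],[0,0,0,0,1],[0,0,0,0,1],[0,0,0,0,1],[0,0,0,0,1],[0,0,0,0,1]]' 15
```

```text
t: 16.02
tool_pos: [0.4099, 0.1152, 0.2257]
orientation: [-3.086, -0.59, 0.0]
force: [0.2, 0.8, -0.8]
opening: 0.0117
gripper_force: 15.0
```

```bash
python3 -m handwheel '[[0,0,3,0,1],[0,0,4,0,1],[0,0,4,0,1],[1,-3,3,0,1],[2,-5,0,-0.1,1],[3,-5,0,-0.1,1],[3,-5,0,-0.1,1],[3,-5,0,-0.1,1],[3,-5,0,-0.093,1],[2,-5,0,0,1]]'
python3 -m handwheel '[[1.4,-5,0,0,1],[0,-3.3,0,0,1],[0,0,0,0,1],[0,0,0,0,1]]'
python3 - <<'E'
from h import *
import cv2
c,im=shot('w6');np.save('w6.npy',c,allow_pickle=True)
x,y,w,h,k=170,100,200,150,4
cv2.imwrite('pics/w6c.png',cv2.resize(im[y:y+h,x:x+w],None,fx=k,fy=k,interpolation=cv2.INTER_CUBIC))
E
```

```text
t: 17.27
tool_pos: [0.5808, -0.2165, 0.3654]
orientation: [-3.136, 0.183, 0.0]
force: [-0.4, 0.9, -0.6]
opening: 0.0119
gripper_force: 15.0
t: 17.77
tool_pos: [0.5939, -0.2973, 0.3653]
orientation: [-3.136, 0.181, 0.001]
force: [0.7, 0.9, -0.6]
opening: 0.0119
gripper_force: 15.0
17.775 [ 0.5939 -0.2973  0.3653] [-3.1356  0.1811  0.0009] 0.011942114773781874
```

View pics/w6c.png

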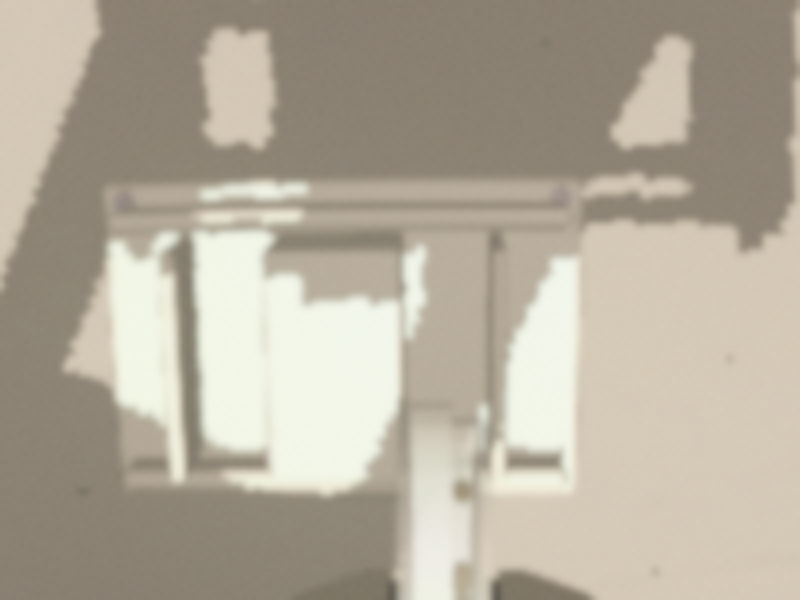

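The rack base corners are at (105,187), (583,183), (575,493), (128,492). The right slot lies straight ahead of the held dish.

```bash
python3 - <<'E'
from h import *
S=get_calibration('scene');D=get_calibration('side');c=np.load('w6.npy',allow_pickle=True).item()
h,l=.044,.064
W=[(c,170+a/4,100+b/4,p,q) for a,b,p,q in [(105,187,h,l),(583,183,h,-l),(575,493,-h,-l),(128,492,-h,l)]]
F=[(S,316.5,162,h,l),(S,335,177.5,-h,l),(S,364.75,160.5,-h,-l),(D,310.8,314.7,-h,-l),(D,341.3,314.2,h,-l)]
for o in (W,W+F):
    x,r=fit(o,[.6,-.27,.006,-.1]);print(x,np.round(r,1).tolist())
    for q in(-.028,.028): print('slot',x[0]-np.sin(x[3])*q,x[1]+np.cos(x[3])*q)
# slot inner walls at top z=.035, predicted crop px
    for q in (-.039,-.017,.017,.039):
        print(q,[((proj(c,[x[0]+np.cos(x[3])*u-np.sin(x[3])*q,x[1]+np.sin(x[3])*u+np.cos(x[3])*q,.035])-[170,100])*4).round().tolist() for u in(-.03,.03)])
# same with a tally: W fit z forced
E
```

```text
[ 0.5954 -0.2708  0.0003 -0.114 ] [[0.5, -0.1], [-0.2, -0.4], [-0.1, 0.2], [-0.2, 0.3]]
slot 0.592168243160011 -0.29859194329550215
slot 0.5985366849919129 -0.24295523824718285
-0.039 [[491.0, 489.0], [493.0, 255.0]]
-0.017 [[404.0, 490.0], [402.0, 255.0]]
0.017 [[271.0, 489.0], [262.0, 256.0]]
0.039 [[186.0, 489.0], [173.0, 257.0]]
[ 0.5961 -0.2708  0.0022 -0.1125] [[0.0, -0.4], [-0.0, -0.9], [0.1, 0.1], [-0.6, 0.4], [-0.3, 0.0], [0.4, 0.2], [1.2, -0.2], [-2.5, 0.7], [-0.5, 0.1]]
slot 0.5929178271708531 -0.2986683969563935
slot 0.5992048877482272 -0.24302243691169284
-0.039 [[491.0, 487.0], [493.0, 251.0]]
-0.017 [[404.0, 487.0], [402.0, 252.0]]
0.017 [[271.0, 487.0], [261.0, 253.0]]
0.039 [[186.0, 487.0], [173.0, 255.0]]
```

```bash
python3 -m handwheel '[[-0.1,-0.14,-4,0,1],[0,0,-4,0,1],[0,0,-1.5,0,1],[0,0,-1,0,1],[0,0,-1,0,1],[0,0,-1,0,1],[0,0,-0.8,0,1],[0,0,-0.5,0,1],[0,0,0,0,1],[0,0,0,0,1]]'
```

```text
t: 19.08
tool_pos: [0.5931, -0.2993, 0.2281]
orientation: [3.136, -0.181, 0.001]
force: [-0.1, -0.5, -0.6]
opening: 0.0121
gripper_force: 15.0
```

```bash
python3 -m handwheel '[[0,0,-0.15,0,1],[0,0,0,0,1],[0,0,0,0,0.8],[0,0,0,0,0.7],[0,0,0,0,0.65],[0,0,0,0,0.6],[0,0,2,0,0.6],[0,0,4,0,0.6],[0,0,5,0,0.6],[-1,3,3,0,0.55]]'
python3 -m handwheel '[[-2,5,0,0.1,0.55],[-3,5,0,0.1,0.55],[-3,5,0,0.1,0.55],[-3,5,0,0.1,0.55],[-2,5,0,0.093,0.55],[-1.2,5,0,0,0.55],[-1,3.2,0,0,0.55],[0,0,0,0,0.55],[0,0,0,0,0.55]]'
python3 - <<'E'
from h import *
import cv2
c,im=shot('w7');np.save('w7.npy',c,allow_pickle=True)
x,y,w,h,k=190,110,180,140,3
cv2.imwrite('pics/w7c.png',cv2.resize(im[y:y+h,x:x+w],None,fx=k,fy=k,interpolation=cv2.INTER_CUBIC))
for f in(-.006,.006):
    q=-.028+f;print('top',(proj(c,[.4209-np.sin(.378)*q,.0892+np.cos(.378)*q,.065])-[x,y])*k)
E
```

```text
t: 20.32
tool_pos: [0.5833, -0.2705, 0.3715]
orientation: [3.133, -0.184, 0.008]
force: [0.5, 0.5, 0.3]
opening: 0.041
gripper_force: 0.0
t: 21.45
tool_pos: [0.4312, 0.0625, 0.3673]
orientation: [3.085, 0.59, 0.003]
force: [-0.5, -0.2, -1.0]
opening: 0.0419
gripper_force: 0.0
21.45 [0.4312 0.0625 0.3673] [3.0849 0.5905 0.0026] 0.04188985152318534
top [287.7165 270.5027]
top [247.7601 270.5269]
```

View pics/w7c.png

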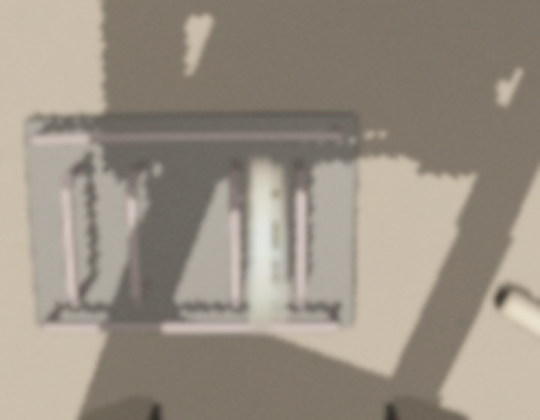

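The second dish stands centred between its hoops at x ≈ 247–288, as predicted. I grasp it.

```bash
python3 -m handwheel '[[0,0.07,-3,0,0.55],[0,0,-4,0,0.55],[0,0,-3,0,0.55],[0,0,-2,0,0.55],[0,0,-1.3,0,0.55],[0,0,-0.8,0,0.55],[0,0,0,0,0.55],[0,0,0,0,0.55]]' 15
python3 -m handwheel '[[0,0,0,0,0.8],[0,0,0,0,1],[0,0,0,0,1],[0,0,0,0,1],[0,0,0,0,1],[0,0,0,0,1]]' 15
```

```text
t: 22.5
tool_pos: [0.4314, 0.0635, 0.226]
orientation: [3.085, 0.59, 0.002]
force: [-0.2, 0.9, 1.1]
opening: 0.0419
gripper_force: 0.0
t: 23.25
tool_pos: [0.431, 0.0636, 0.2253]
orientation: [-3.086, -0.59, -0.0]
force: [-0.4, -0.4, 0.6]
opening: 0.0119
gripper_force: 15.0
```

```bash
python3 -m handwheel '[[0,0,3,0,1],[0,0,4,0,1],[0,0,4,0,1],[1,-2,3,0,1],[3,-5,0,-0.1,1],[3,-5,0,-0.1,1],[3,-5,0,-0.1,1],[3,-5,0,-0.1,1],[2,-5,0,-0.093,1],[1.8,-3.65,0,0,1]]'
python3 -m handwheel '[[0,0,0,0,1],[0,0,0,0,1],[0,0,0,0,1]]'
python3 - <<'E'
from h import *
import cv2
c,im=shot('w8')
x,y,w,h,k=170,90,220,170,3
cv2.imwrite('pics/w8c.png',cv2.resize(im[y:y+h,x:x+w],None,fx=k,fy=k,interpolation=cv2.INTER_CUBIC))
E
```

```text
t: 24.5
tool_pos: [0.5993, -0.2453, 0.3646]
orientation: [-3.136, 0.185, 0.001]
force: [0.4, 0.5, -0.6]
opening: 0.0118
gripper_force: 15.0
t: 24.88
tool_pos: [0.5988, -0.2419, 0.3653]
orientation: [-3.136, 0.179, 0.0]
force: [-0.5, 0.5, 0.4]
opening: 0.0122
gripper_force: 15.0
24.875 [ 0.5988 -0.2419  0.3653] [-3.1362  0.1791  0.0002] 0.012180998135730215
```

View pics/w8c.png

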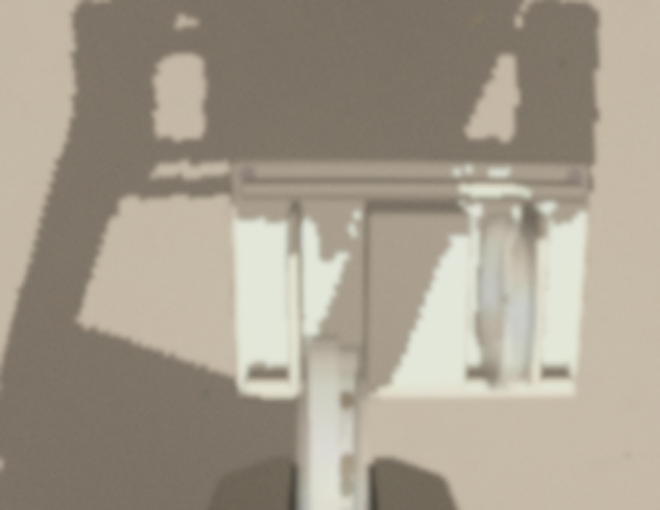

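The first dish stands in its slot at (508,295), and the second is aligned with the left slot. I lower it.

```bash
python3 -m handwheel '[[0,-0.1,-4,0,1],[0,0,-4,0,1],[0,0,-1.5,0,1],[0,0,-1,0,1],[0,0,-1,0,1],[0,0,-1,0,1],[0,0,-0.8,0,1],[0,0,-0.5,0,1],[0,0,0,0,1],[0,0,0,0,1]]'
```

```text
t: 26.18
tool_pos: [0.5991, -0.244, 0.2276]
orientation: [3.136, -0.181, 0.001]
force: [0.1, -0.3, -0.8]
opening: 0.012
gripper_force: 15.0
```

```bash
python3 -m handwheel '[[0,0,-0.1,0,1],[0,0,0,0,1],[0,0,0,0,0.8],[0,0,0,0,0.7],[0,0,0,0,0.65],[0,0,0,0,0.6],[0,0,2,0,0.6],[0,0,4,0,0.6],[0,0,5,0,0.6],[-1,1,3,0,0.6]]'
python3 -c "
from h import *
print(readout.read_state()['q'])"
```

```text
t: 27.42
tool_pos: [0.5895, -0.2345, 0.3715]
orientation: [3.134, -0.181, 0.008]
force: [0.3, 1.1, -0.0]
opening: 0.0371
gripper_force: 0.0
[-0.4594  0.2359  1.4304 -0.0001  1.4695  1.2271]
```

```bash
python3 -m handwheel '[[-2,2,0,0.15,0.6],[-2,2,0,0.15,0.6],[-2,2,0,0.15,0.6],[-2,2,0,0.15,0.6],[-2,2,0,0.15,0.6],[-2,2,0,0.15,0.6],[-2,1.5,0,0.15,0.6],[-2,1,0,0.15,0.6],[0,0,0,0.15,0.6],[0,0,0,0.15,0.6]]'
python3 -m handwheel '[[0,0,0,0.05,0.6],[0,0,0,0,0.6],[0,0,0,0,0.6]]'
python3 - <<'E'
from h import *
import cv2
c,im=shot('w9');np.save('w9.npy',c,allow_pickle=True)
cv2.imwrite('pics/w9b.png',im)
for P in [(.42,-.157,.007),(.4375,-.026,.007),(.596,-.27,.006)]: print(proj(c,P))
E
```

```text
t: 28.68
tool_pos: [0.4288, -0.0888, 0.3681]
orientation: [2.411, 2.01, 0.002]
force: [0.4, 0.2, -0.4]
opening: 0.0375
gripper_force: 0.0
t: 29.05
tool_pos: [0.429, -0.089, 0.3671]
orientation: [2.368, 2.063, 0.001]
force: [-1.1, 0.5, 1.4]
opening: 0.0372
gripper_force: 0.0
29.05 [ 0.429  -0.089   0.3671] [2.3678 2.0632 0.0009] 0.037226956630444966
[280.74   243.8521]
[280.1306 125.4456]
[422.489  300.4658]
```

View pics/w9.png

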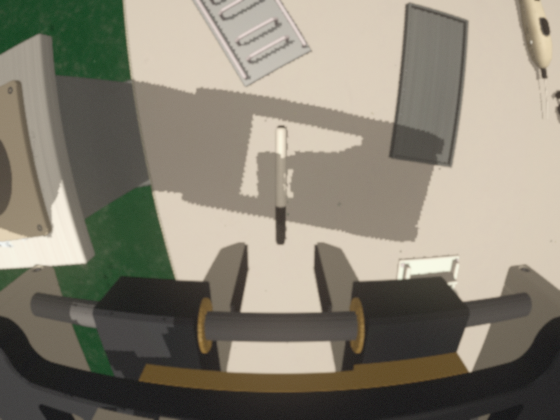

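The marker runs from (281,126) to (280,242), exactly as predicted and parallel to the fingers. I grasp it.

```bash
python3 -m handwheel '[[0,-0.2,-4,0,0.6],[0,0,-4,0,0.6],[0,0,-4,0,0.6],[0,0,-2.5,0,0.6],[0,0,-1.5,0,0.6],[0,0,-1,0,0.6],[0,0,-0.6,0,0.6],[0,0,0,0,0.6],[0,0,0,0,0.6]]' 15
python3 -m handwheel '[[0,0,0,0,0.8],[0,0,0,0,1],[0,0,0,0,1],[0,0,0,0,1],[0,0,0,0,1]]' 20
python3 - <<'E'
from h import *
S=get_calibration('scene');D=get_calibration('side');c=np.load('w9.npy',allow_pickle=True).item()
h,l=.039,.089
F=[(S,240,205.8,h,l),(S,293,184,h,-l),(S,307,200.3,-h,-l),(S,252.5,224.5,-h,l),(D,298.7,211.7,-h,l),(D,320.5,212.7,h,l),(D,295.3,249.2,-h,-l),(D,319.8,250,h,-l)]
W=[(c,408,4,-h,l),(c,467,20,h,l),(c,450,165,h,-l),(c,391,156,-h,-l)]
for o in(F,F+W): 
    x,r=fit(o,[.6,0,.01,-.2]);print(x,np.round(r,1).tolist())
print(readout.read_state()['q'])
E
```

```text
t: 30.22
tool_pos: [0.4293, -0.0911, 0.1909]
orientation: [2.367, 2.065, 0.001]
force: [0.3, 0.1, 0.1]
opening: 0.0372
gripper_force: 0.0
t: 30.85
tool_pos: [0.429, -0.091, 0.1904]
orientation: [2.367, 2.065, 0.0]
force: [0.3, -0.1, 1.4]
opening: 0.0094
gripper_force: 20.0
[ 0.6123  0.003   0.0034 -0.2345] [[-1.0, 0.2], [-0.1, -0.6], [0.3, -0.3], [-0.4, -0.2], [-0.9, 0.8], [-0.0, 0.9], [-0.5, -0.4], [-0.1, 0.1]]
[ 0.6135  0.0036  0.0025 -0.2395] [[-1.5, 0.1], [-0.4, -0.4], [-0.2, -0.1], [-1.0, -0.2], [-0.4, 0.8], [0.4, 1.0], [-0.3, -0.5], [0.1, 0.2], [-0.4, -1.5], [-0.2, 0.4], [0.2, 0.7], [-0.2, 0.3]]
[-0.326  -0.0837  2.1216 -0.      1.1036 -0.19  ]
```

```bash
python3 -m handwheel '[[0,0,3,0,1],[0,0,5,0,1],[4,2,0,-0.05,1],[4,2,0,-0.05,1],[4,2,0,0,1],[4,2,0,0,1],[2.4,1.45,0,0,1],[0,0,0,0,1],[0,0,0,0,1],[0,0,0,0,1]]'
python3 -m handwheel '[[0,0,-3,0,1],[0,0,-2,0,1],[0,0,-1,0,1],[0,0,-1,0,1],[0,0,-0.4,0,1],[0,0,0,0,1],[0,0,0,0,1]]'
```

```text
t: 32.1
tool_pos: [0.6122, 0.003, 0.2701]
orientation: [-2.468, -1.944, 0.001]
force: [-0.1, 0.1, 1.1]
opening: 0.0094
gripper_force: 20.0
t: 32.98
tool_pos: [0.6133, 0.0035, 0.1969]
orientation: [2.467, 1.944, 0.001]
force: [0.1, -0.4, 0.2]
opening: 0.0092
gripper_force: 20.0
```

```bash
python3 -m handwheel '[[0,0,-0.1,0,1],[0,0,0,0,1],[0,0,0,0,0.8],[0,0,0,0,0.8],[0,0,0,0,0.8],[0,0,2,0,0.8],[0,0,5,0,0.8],[0,0,5,0,0.8],[0,0,5,0,0.8],[-4,0,2,0,0.8]]'
python3 -m handwheel '[[-4,-4,0,0,0.8],[-4,-4,0,0,0.8],[-4,-4,0,0,0.8],[0,-4,0,0,0.8],[0,0,0,0,0.8],[0,0,0,0,0.8]]'
python3 - <<'E'
from h import *
import cv2
s=cv2.cvtColor(read_camera('scene'),cv2.COLOR_RGB2BGR);d=cv2.cvtColor(read_camera('side'),cv2.COLOR_RGB2BGR)
a=cv2.resize(s[140:320,130:390],(780,540),interpolation=cv2.INTER_CUBIC)[:, :]
b=cv2.resize(d[150:330,220:350],(390,540),interpolation=cv2.INTER_CUBIC)
o=np.hstack([cv2.resize(a,(520,360)),cv2.resize(b,(260,360))]);cv2.imwrite('pics/fin.png',o)
E
```

```text
t: 34.22
tool_pos: [0.5743, 0.0034, 0.3914]
orientation: [2.463, 1.941, 0.01]
force: [-0.1, -0.2, 0.5]
opening: 0.0187
gripper_force: 0.0
t: 34.98
tool_pos: [0.453, -0.1562, 0.3863]
orientation: [2.467, 1.943, 0.001]
force: [-0.2, -0.1, 0.6]
opening: 0.0188
gripper_force: 0.0
```

View pics/fin.png

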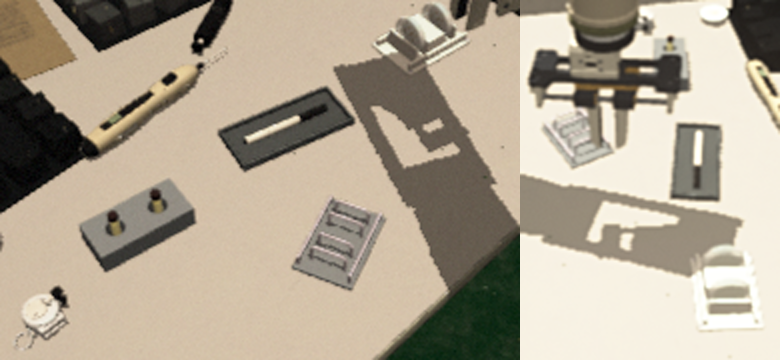

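The vials are upright in the wells at (115,222) and (156,200), and the marker lies in the tray at (287,123). Both dishes stand in the rack at (412,27) and (440,18), and the tally counter looks untouched. I hand in.

```bash
python3 -c "
from plant import job
print(job.close_job())"
```

```text
the job is handed in; nothing more can be done
None
```

I handed the job in at about 35 s of the 128 s limit; in the last pictures both dishes stand in the rack, both vials in the wells, the marker lies in the tray and the tally counter looks unmoved, but the hand-in gave no verdict.

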